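# Check the two hand brake levers on the bench stands

### The job

Check that both brake levers stop short of their bars. With the outside of the fingers, press the long lever in towards its bar until it comes up firmly against its stop, hold it there a second and let it spring right back; then press the short lever in the same way and finish while still holding it firmly against its stop. Push from the lever's outer side only and do not force it; do not grip the levers, touch the bars or disturb anything else on the bench.

Things in the scene. Friction and masses are not known exactly. Their poses are not given: they have to be found in the camera images.
- long_lever (a joint): turn of the long lever about its upright pivot, rad: 0 at rest, 0.35 at its solid stop, grows as it is pressed towards the bar. A return spring pushes back with about 1.7 N at rest and 4.2 N at the stop (at long_pad); a firm push (10 to 20 N in all) loads the stop. Released, it springs back to 0.
- long_pad (a point): point on the outer face (away from the bar) of the long aluminium lever, mid-height, where to press: 115 mm from the pivot, 30 mm short of the tip, 170 mm above the bench. x: from the outer face through the lever towards the bar, square to the lever and turning with it (the pressing direction); y: along the lever to the pivot; z: up.
- long_pivot (a point): the long lever's pivot, on its centre line at mid-height. The lever is a straight aluminium bar 145 mm long from here to its tip, 10 mm thick (16 mm round at the tip), 16 mm tall.
- long_bar: the handlebar end beside the long lever: level steel tube with a black rubber grip 32 mm thick, axis 170 mm above the bench, and the lever's black bracket (about 40 mm tall round the tube, reaching out to the pivot). Origin and axes as long_stand.
- short_lever (a joint): turn of the short lever about its upright pivot, rad: 0 at rest, 0.35 at its solid stop, grows as it is pressed towards the bar. A return spring pushes back with about 1.8 N at rest and 4.2 N at the stop (at short_pad); a firm push (10 to 20 N in all) loads the stop. Released, it springs back to 0.
- short_pad (a point): point on the outer face (away from the bar) of the short aluminium lever, mid-height, where to press: 60 mm from the pivot, 30 mm short of the tip, 170 mm above the bench. x: from the outer face through the lever towards the bar, square to the lever and turning with it (the pressing direction); y: along the lever to the pivot; z: up.
- short_pivot (a point): the short lever's pivot, on its centre line at mid-height. The lever is a straight aluminium bar 90 mm long from here to its tip, 10 mm thick (16 mm round at the tip), 16 mm tall.
- short_bar: the handlebar end beside the short lever: level steel tube with a black rubber grip 32 mm thick, axis 170 mm above the bench, and the lever's black bracket (about 40 mm tall round the tube, reaching out to the pivot). Origin and axes as short_stand.
- long_stand: fixed stand of the long lever's handlebar end. Origin on the bench under the bar. Bar along y, from -90 mm (free end) to 150; lever on the -x side (robot's), pivot at x -34, y 70, pointing to -y, slanting 0.42 rad off the bar at rest. Post 50 mm square, 200 mm tall, at y 115 on a 120 x 100 x 12 foot. Under lever and grip is open space; bystanders up to 100 mm tall may stand there.
- short_stand: fixed stand of the short lever's handlebar end. Origin on the bench under the bar. Bar along y, from -90 mm (free end) to 150; lever on the -x side (robot's), pivot at x -34, y 70, pointing to -y, slanting 0.42 rad off the bar at rest. Post 50 mm square, 200 mm tall, at y 115 on a 120 x 100 x 12 foot. Under lever and grip is open space; bystanders up to 100 mm tall may stand there.
- screwdriver: bystander, loose, not to be disturbed: a wooden-handled screwdriver lying on the bench (mm). Origin at its underside.
- wrench: bystander, loose, not to be disturbed: a steel open-ended spanner lying on the bench (mm). Origin at its underside.
- jar: bystander, loose, not to be disturbed: an amber glass jar with a steel lid, 60 across, 75 tall, standing on the bench (mm). Origin at its underside.
- collar: bystander, loose, not to be disturbed: a steel shaft collar, 56 across, 25 tall, lying flat on the bench (mm). Origin at its underside.
- cup: bystander, loose, not to be disturbed: a grey plastic cup, 72 across, 85 tall, standing on the bench (mm). Origin at its underside.
- can: bystander, loose, not to be disturbed: a plain aluminium can, 66 across, 100 tall, standing on the bench (mm). Origin at its underside.
- bolt: bystander, loose, not to be disturbed: a steel bolt 50 long standing on its round head, 26 across on the bench (mm). Origin at its underside.

How it is judged (in metres and radians):
On the way, in this order (a step that is already met when the one before it is completed fails the run):
1. the long lever is pressed against its stop from its outer side (over 0.32 rad, over 6 N) for 0.7 s, the short one at rest (value of joint long_lever above 0.32 rad and contact force between the fingers and long_lever above 6 N and x of the grasp point in the frame of long_pad below -0.002 m and value of joint short_lever below 0.05 rad and contact force between the fingers and short_lever below 0.2 N), for 0.7 s.
2. the long lever is let go and back at rest (value of joint long_lever below 0.05 rad and contact force between the fingers and long_lever below 0.2 N), for 0.2 s.
3. the short lever is pressed against its stop from its outer side (over 0.32 rad, over 6 N) (all of step 2 and value of joint short_lever above 0.32 rad and contact force between the fingers and short_lever above 6 N and x of the grasp point in the frame of short_pad below -0.002 m), for 0.4 s.
At the end, for the whole second after the job is handed in: the short lever is held against its stop (over 0.32 of 0.35 rad, pushed with 6 to 45 N from its outer side), the long lever is back at rest (under 0.05 rad) and untouched, and no bar is touched (all of step 3 and contact force between the fingers and short_bar below 1 N and contact force between the fingers and long_bar below 1 N); the arm keeps its last pose, push and grip.
It fails at once if a handlebar, its grip or the lever's bracket is touched (over 2 N) (contact force between any of the fingers, the arm and long_bar above 2 N or contact force between any of the fingers, the arm and short_bar above 2 N).
It fails at once if a lever is forced: pushed with more than 45 N (contact force between the fingers and long_lever above 45 N or contact force between the fingers and short_lever above 45 N).
It fails at once if a lever is pressed from its inner side or taken between the fingers ((contact force between the fingers and long_lever above 3 N and x of the grasp point in the frame of long_pad above 0.002 m) or (contact force between the fingers and short_lever above 3 N and x of the grasp point in the frame of short_pad above 0.002 m)).
It fails at once if a bystander is lifted, knocked or moved more than 15 mm (distance of any of screwdriver, wrench, jar, collar, cup, can, bolt from where it was at the start of the episode above 0.015 m).
It also fails if it takes over 54 s, if anything falls off the work surface, if the arm or the gripper's body presses on something with over 40 N, if the wrist force passes 120 N, or if a joint passes its speed limit or range.

### The arm

A 6-joint arm with a two-finger parallel gripper is mounted at the origin on the work surface. World frame = base frame: x ahead of the robot, y to its left, z up, the work surface at z = 0. Lengths are in mm, angles in rad, forces in N, time in s.
With the tool pointing down it reaches from about 275 to 750 mm from the base axis. Payload 10.2 kg.
Tool frame: the origin (TCP) lies at the very end of the fingers, on their centre line; the grasp point (between the pads) lies 19 mm behind it; x points along the fingers, z is the direction in which the jaws open and shut, and the axes are right-handed (so a half turn about x gives the same grasp; the last joint's range is limited). The gripper opens to 85 mm and grips with 20 to 120 N. Pads are 22 mm wide; open, the fingers measure 114 mm over their backs; the gripper's body (76 mm by 85 mm) begins 54 mm behind the grasp point. The pads swing forward as they close: fully open they stand 13 mm farther back than shut.
Start: joints at [1.052, 0.313, 1.498, -0, 1.331, -0.223], TCP at [153.053, 502.201, 231.294] pointing down, gripper open.
Joint ranges: [-2.94, 2.94], [-0.97, 2.17], [0.19, 2.56], [-1.23, 4.37], [0.02, 3.11], [-2.88, 2.88]. Speed limits (rad/s): [2.39, 2.39, 3.01, 3.14, 3.14, 3.14].

### API

Orientations are given as a unit quaternion [w, x, y, z].
In Python, from rig import sense, vision, job gives the robot as it stands. The module is installed in compiled form; this text tells all that it offers.
- The arm moves only by the shell command python3 -m pendant 'ROWS' [FORCE]. ROWS is JSON, a list of rows, each a list of 7 numbers: the turn, a rotation vector about the tool's x, y, z in rad, then the shift along the tool's x, y, z in cm, then the opening, from 0 (shut) to 1 (fully open). A call has exactly 5 rows; each row is the pose to reach, as a shift and turn from the pose commanded when the call began, along the tool's axes at that moment; what a row does not reach only later rows make up. A row lasts 1/8 s, in which the tool goes at most 62.5 mm and 10.7 degrees, less where a joint would pass 70% of its speed; a pose out of reach is approached as far as the arm can. A call with a gripper value outside its range is refused whole. The fingers move at their own pace and stop on an object; FORCE is the grip in N (left out, the last holds). Time passes only in rows, so rows that repeat a pose let the fingers close, or fill a call up. It gives the time, the measured TCP pose, the force and the opening at its end, in the units of the state.
- sense(): the state, without advancing time (a new reading comes with each control period).
- vision.capture(name): name is "side" or "top"; returns the picture (400x640x3 uint8, red, green, blue); there is no depth.
- vision.calibration(name): a dict with "K" (3x3 intrinsics, pixels), "extrinsics" (4x4, takes a point from camera to world coordinates). Camera axes: x right, y up, looking along -z (the intrinsics and any distortion apply to the point x, -y, -z); pixel columns grow to the right and rows downward; lengths in mm; the calibration is good to about 2 mm. A picture is of the moment at which its call begins. calibration takes no time and is no camera call.
- job.finish_job(): hands the job in, once; it reports no verdict.
The state is a dict: "time_s": time; "joints": joint angles; "dq": joint speeds; "tau": joint torques, N m; "eef_pos": TCP position; "ee_rot": TCP orientation; "force": force on the tool from outside, world axes, zero at the start; "wrist_torque": the same for the moment, N m; "grip_width": opening from 0.0 (shut) to 1.0 (fully open).
Only numpy, scipy, OpenCV 4.12 (cv2) and the standard library are available. Lean on these libraries where they do the work, as an engineer would, in place of code of your own. Each camera call takes 0.05 s, during which the arm holds its last target.

## Working session

There is one attempt and no reset: what is moved stays moved. The work goes in short steps, Python scripts to look and compute and a shell command to move; the robot and the scene stay as the last step left them, time stands still between calls to the robot, and variables do not carry over. Pictures are saved under pics/ and viewed, and the job is handed in when it is done.

```bash
mkdir -p pics
python3 - <<'E'
from rig import sense, vision, job
import cv2
print(sense())
for n in("side","top"):
    im=vision.capture(n); cv2.imwrite(f"pics/{n}0.png",im[:,:,::-1]); c=vision.calibration(n); print(n,c)
E
```

```text
{'time_s': 0.0, 'joints': array([ 1.05161193e+00,  3.13466142e-01,  1.49841850e+00,  3.90019718e-06,
        1.33098267e+00, -2.23384262e-01]), 'dq': array([ 0.0004473 ,  0.00095001, -0.00082182, -0.00019111, -0.00080429,
        0.00012414]), 'tau': array([ 4.01855423e-04, -4.12267900e+01, -2.59743690e+01, -1.04033415e-04,
        4.12818903e-03, -1.30165310e-05]), 'eef_pos': array([152.91844514, 501.97989203, 230.73380432]), 'ee_rot': array([ 0.56780905, -0.42104039,  0.56863527,  0.42068017]), 'force': array([-0.33160188, -0.987114  , -0.37927678]), 'wrist_torque': array([-0.03144308, -0.00619103, -0.04699602]), 'grip_width': 0.9993364258778509}
side {'K': array([[389.90962135,   0.        , 315.37225475],
       [  0.        , 389.90962135, 202.46730535],
       [  0.        ,   0.        ,   1.        ]]), 'extrinsics': array([[-7.06116321e-01, -5.40111637e-01,  4.57907371e-01,
         1.04271061e+03],
       [ 7.08092013e-01, -5.40729057e-01,  4.54112087e-01,
         4.14994689e+02],
       [ 2.33259817e-03,  6.44896509e-01,  7.64266349e-01,
         8.58646324e+02],
       [ 0.00000000e+00,  0.00000000e+00,  0.00000000e+00,
         1.00000000e+00]])}
top {'K': array([[368.56044052,   0.        , 324.71170487],
       [  0.        , 368.56044052, 198.16398054],
       [  0.        ,   0.        ,   1.        ]]), 'extrinsics': array([[ 1.32188274e-02,  9.96724136e-01, -7.97888413e-02,
         5.19201678e+02],
       [-9.99652394e-01,  1.13528425e-02, -2.37950595e-02,
        -1.96805107e+01],
       [-2.28112800e-02,  8.00756489e-02,  9.96527740e-01,
         1.04378402e+03],
       [ 0.00000000e+00,  0.00000000e+00,  0.00000000e+00,
         1.00000000e+00]])}
```

View pics/side0.png

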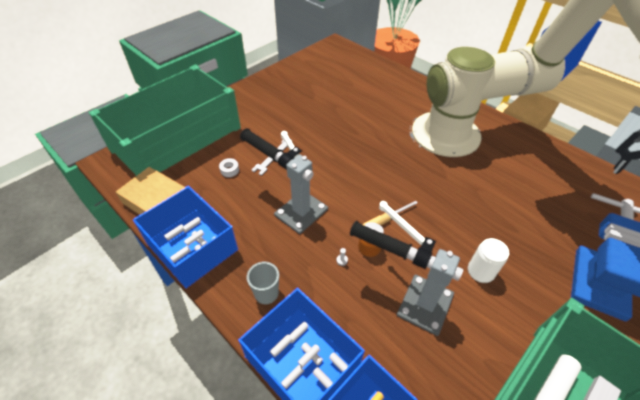

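View pics/top0.png

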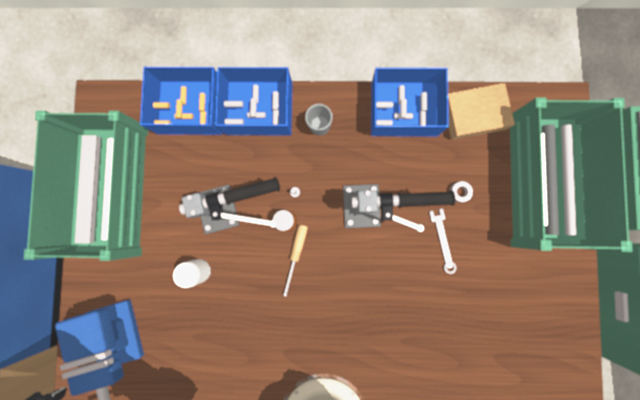

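Run:
```python
import cv2
t=cv2.imread('pics/top0.png')
cv2.imwrite('pics/topL.png',cv2.resize(t[160:250,165:305],None,fx=5,fy=5,interpolation=cv2.INTER_CUBIC))
cv2.imwrite('pics/topS.png',cv2.resize(t[160:280,335:485],None,fx=5,fy=5,interpolation=cv2.INTER_CUBIC))
t=cv2.imread('pics/side0.png')
cv2.imwrite('pics/sideS.png',cv2.resize(t[120:230,210:340],None,fx=5,fy=5,interpolation=cv2.INTER_CUBIC))
cv2.imwrite('pics/sideL.png',cv2.resize(t[190:310,335:475],None,fx=5,fy=5,interpolation=cv2.INTER_CUBIC))
```

```text
(no output)
```

View pics/topL.png

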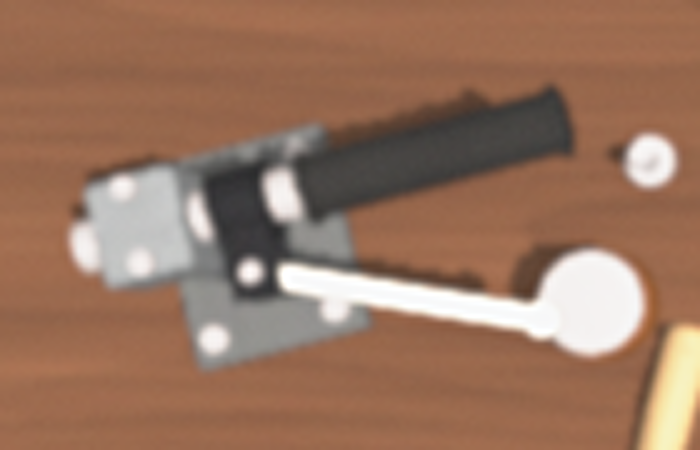

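View pics/topS.png

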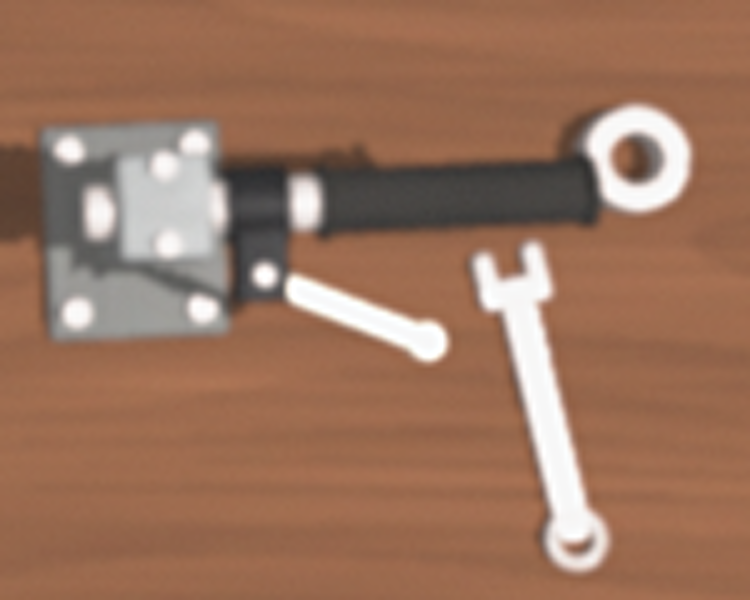

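View pics/sideL.png

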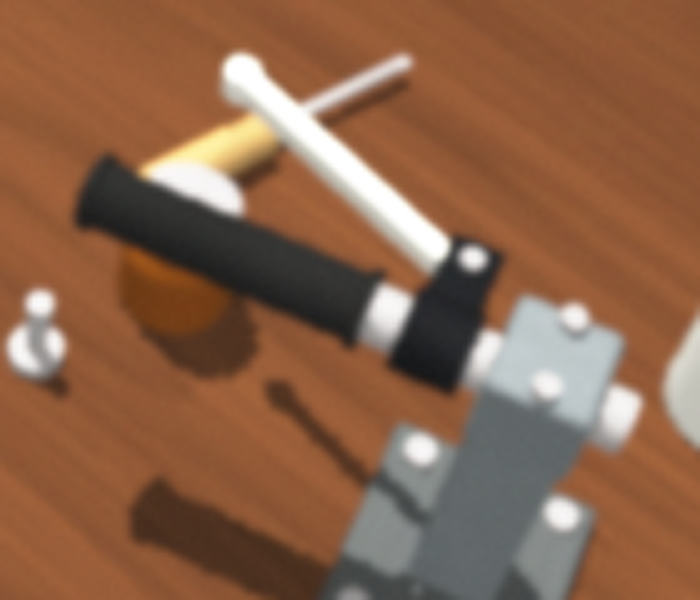

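View pics/sideS.png

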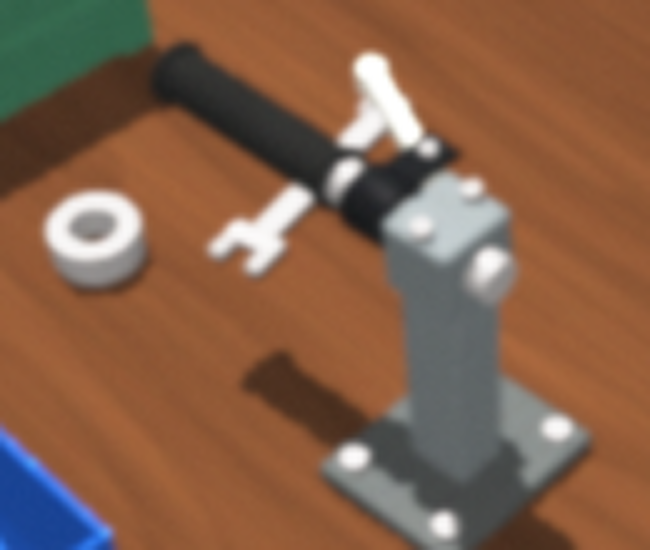

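```bash
cat > h.py <<'E'
import numpy as np
from rig import vision
C={n:vision.calibration(n) for n in("side","top")}
def ray(n,uv):
    c=C[n];d=np.linalg.inv(c["K"])@[uv[0],uv[1],1];E=c["extrinsics"]
    d=E[:3,:3]@[d[0],-d[1],-d[2]];return E[:3,3],d/np.linalg.norm(d)
def plane(n,uv,z):
    o,d=ray(n,uv);return o+d*(z-o[2])/d[2]
def tri(a,b):
    (o1,d1),(o2,d2)=ray("top",a),ray("side",b)
    s=np.linalg.lstsq(np.c_[d1,-d2],o2-o1,rcond=None)[0]
    p,q=o1+s[0]*d1,o2+s[1]*d2;return (p+q)/2,np.linalg.norm(p-q)
def proj(n,p):
    c=C[n];q=np.linalg.inv(c["extrinsics"])@np.r_[p,1];q=c["K"]@[q[0],-q[1],-q[2]];return q[:2]/q[2]
E
python3 - <<'E'
from h import *
np.set_printoptions(precision=1,suppress=True)
up=lambda u,v,ou,ov:((u+.5)/5-.5+ou,(v+.5)/5-.5+ov)
TL=(165,160);TS=(335,160);SL=(335,190);SS=(210,120)
for nm,a,b in [("Lpiv",up(250,272,*TL),up(473,258,*SL)),("Ltip",up(541,318,*TL),up(242,78,*SL)),
 ("Spiv",up(264,275,*TS),up(428,148,*SS)),("Stip",up(428,340,*TS),up(371,72,*SS))]:
    print(nm,tri(a,b),plane("top",a,178),plane("top",a,190),plane("side",b,178))
for nm,n,a,z in [("Lstub",'top',up(85,248,*TL),170),("Lgripend",'top',up(560,120,*TL),170),("Sstub",'top',up(98,210,*TS),170),("Sgripend",'top',up(594,187,*TS),170),
 ("jar",'top',up(592,302,*TL),75),("bolt",'top',up(650,160,*TL),50),("wr",'top',up(575,540,*TS),5)]:
    print(nm,plane(n,a,z))
E
```

```text
Lpiv (array([547.7, 257.9, 187.4]), np.float64(0.023194036125518767)) [548. 261. 178.] [547.6 257.1 190. ] [540.7 255.7 178. ]
Ltip (array([528.2, 123. , 173.2]), np.float64(0.36920980246843177)) [528.1 122.3 178. ] [527.9 120.4 190. ] [532.  124.9 178. ]
Spiv (array([ 551.4, -144.9,  187.8]), np.float64(0.4001403510407618)) [ 551.6 -146.2  178. ] [ 551.2 -144.5  190. ] [ 544.4 -153.3  178. ]
Stip (array([ 522. , -222.9,  174.1]), np.float64(0.9238941694079891)) [ 522.3 -222.3  178. ] [ 522.3 -219.5  190. ] [ 524.7 -218.8  178. ]
Lstub [558.7 343.6 170. ]
Lgripend [622.8 116.8 170. ]
Sstub [581.8 -68.9 170. ]
Sgripend [ 595.4 -302.6  170. ]
jar [537.9 112.5  75. ]
bolt [615.7  86.   50. ]
wr [ 413.7 -342.8    5. ]
```

```bash
cat >> h.py <<'E'
from scipy.spatial.transform import Rotation as Ro
from rig import sense
def st():
    s=sense();q=s["ee_rot"];R=Ro.from_quat([q[1],q[2],q[3],q[0]]).as_matrix();return s,R
def plan(p,yaw_y,):
    """rotvec (rad) and shift (cm) in tool frame to reach TCP p, tool down, tool y axis at yaw (rad)"""
    s,R=st();x=np.array([0,0,-1.]);y=np.array([np.cos(yaw_y),np.sin(yaw_y),0]);T=np.c_[x,y,np.cross(x,y)]
    return Ro.from_matrix(R.T@T).as_rotvec().round(3),(R.T@(np.array(p)-s["eef_pos"])/10).round(2)
E
python3 - <<'E'
from h import *
np.set_printoptions(precision=3,suppress=True)
s,R=st();print(R)
for y in(.205,.205+np.pi):print(plan([490,145,231],y),)
for nm,piv,th,L in[("L",(547.7,258),-.145,115),("S",(551.4,-144.9),-.361,60)]:
  for t in(th,th+.35):
    u=np.array([np.sin(t),-np.cos(t)]);n=np.array([np.cos(t),np.sin(t)]);print(nm,t,piv+L*u-5*n)
E
```

```text
[[-0.001 -0.957  0.292]
 [-0.001  0.292  0.957]
 [-1.     0.    -0.001]]
(array([ 2.641, -0.001,  0.001]), array([ -0.  , -42.65, -24.32]))
(array([-0.501, -0.001, -0.001]), array([ -0.  , -42.65, -24.32]))
L -0.145 [526.136 144.929]
L 0.205 [566.215 144.39 ]
S -0.361 [ 525.53  -199.267]
S -0.01100000000000001 [ 545.74  -204.841]
```

```bash
python3 -m pendant '[[-0.12,0,0,0,-5,-2.9,0],[-0.24,0,0,0,-10,-5.8,0],[-0.36,0,0,0,-15,-8.7,0],[-0.48,0,0,0,-20,-11.6,0],[-0.501,0,0,0,-25,-14.5,0]]' 40
python3 - <<'E'
from h import *
print(plan([480,145,231],.205+np.pi))
E
```

```text
time_s: 0.72
eef_pos: [350.8, 289.1, 231.2]
ee_rot: [0.446, -0.549, 0.446, 0.549]
force: [0.0, 0.7, -0.4]
grip_width: 0.001
(array([ 0.002, -0.   , -0.   ]), array([  0.02,  -9.68, -16.75]))
```

```bash
python3 -m pendant '[[0,0,0,0,-2.5,-4.2,0],[0,0,0,0,-5,-8.4,0],[0,0,0,0,-7.5,-12.5,0],[0,0,0,0,-9.3,-16,0],[0,0,0,0,-9.7,-16.7,0]]'
python3 - <<'E'
from h import *
import cv2
print(plan([505,145,153],.205+np.pi))
for n in("side","top"):cv2.imwrite(f"pics/{n}1.png",vision.capture(n)[:,:,::-1])
E
```

```text
time_s: 1.35
eef_pos: [479.7, 145.3, 230.7]
ee_rot: [0.447, -0.548, 0.447, 0.548]
force: [0.3, -0.2, -0.2]
grip_width: -0.001
(array([-0.002,  0.   , -0.001]), array([ 7.77, -2.48, -0.54]))
```

View pics/side1.png

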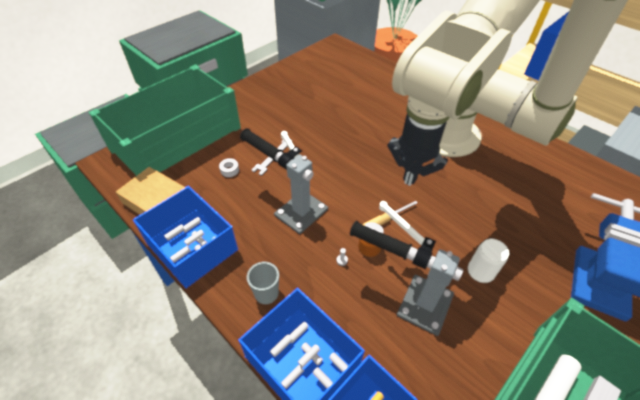

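View pics/top1.png

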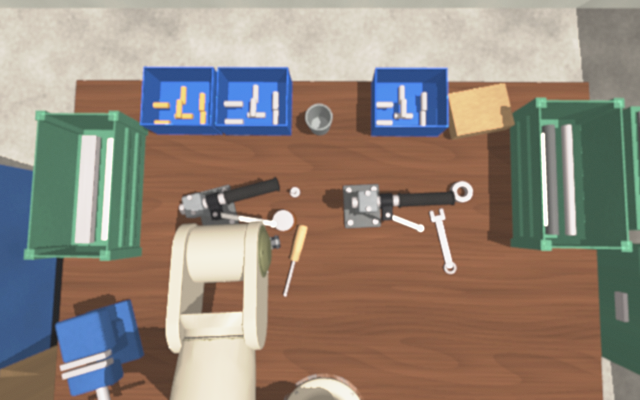

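```bash
python3 -m pendant '[[0,0,0,2.5,0,0,0],[0,0,0,5,0,0,0],[0,0,0,7.4,0,0,0],[0,0,0,7.7,-0.5,-0.1,0],[0,0,0,7.7,-1.2,-0.25,0]]'; python3 -m pendant '[[0,0,0,0,-0.3,0,0],[0,0,0,0,-0.6,-0.1,0],[0,0,0,0,-0.9,-0.2,0],[0,0,0,0,-1.1,-0.2,0],[0,0,0,0,-1.2,-0.25,0]]'
python3 - <<'E'
from h import *
print(sense()["eef_pos"],sense()["force"],plan([550,145,153],.205+np.pi))
E
```

```text
time_s: 2.08
eef_pos: [491.6, 147.5, 155.1]
ee_rot: [-0.446, 0.549, -0.446, -0.549]
force: [0.7, -0.3, -0.1]
grip_width: 0.003
time_s: 2.7
eef_pos: [503.5, 146.9, 154.3]
ee_rot: [0.446, -0.549, 0.446, 0.549]
force: [-0.2, -0.8, 0.1]
grip_width: 0.003
[503.51664934 146.88167397 154.30000424] [-0.23401815 -0.77613968  0.13595105] (array([ 0., -0., -0.]), array([ 0.13, -4.51, -1.13]))
```

```bash
python3 -m pendant '[[0,0,0,0,-0.4,-0.08,0],[0,0,0,0,-0.8,-0.16,0],[0,0,0,0,-1.2,-0.25,0],[0,0,0,0,-1.6,-0.33,0],[0,0,0,0,-2,-0.41,0]]'; python3 -m pendant '[[0,0,0,0,-0.4,-0.08,0],[0,0,0,0,-0.8,-0.16,0],[0,0,0,0,-1.2,-0.25,0],[0,0,0,0,-1.6,-0.33,0],[0,0,0,0,-1.8,-0.37,0]]'
```

```text
time_s: 3.32
eef_pos: [523.9, 146.8, 154.1]
ee_rot: [0.446, -0.548, 0.446, 0.549]
force: [-2.9, -2.3, -0.1]
grip_width: 0.001
time_s: 3.95
eef_pos: [542.4, 147.0, 154.2]
ee_rot: [0.446, -0.549, 0.446, 0.549]
force: [-3.5, -2.2, 0.4]
grip_width: -0.001
```

```bash
python3 -m pendant '[[0,0,0,0,-0.2,-0.04,0],[0,0,0,0,-0.4,-0.08,0],[0,0,0,0,-0.6,-0.12,0],[0,0,0,0,-0.8,-0.16,0],[0,0,0,0,-1,-0.2,0]]'
python3 - <<'E'
from h import *
import cv2
cv2.imwrite(f"pics/side2.png",vision.capture("side")[:,:,::-1])
E
```

```text
time_s: 4.58
eef_pos: [552.4, 147.6, 154.2]
ee_rot: [0.446, -0.548, 0.446, 0.549]
force: [-5.3, 2.6, -0.7]
grip_width: 0.001
```

View pics/side2.png

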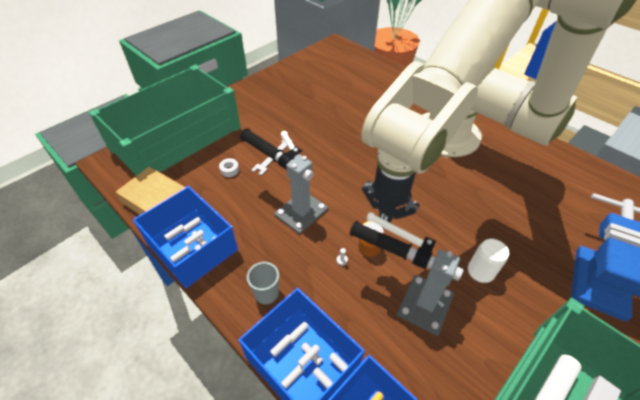

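```bash
python3 -m pendant '[[0,0,0,0,-0.06,-0.01,0],[0,0,0,0,-0.12,-0.02,0],[0,0,0,0,-0.18,-0.03,0],[0,0,0,0,-0.24,-0.04,0],[0,0,0,0,-0.3,-0.05,0]]'
```

```text
time_s: 5.25
eef_pos: [554.9, 147.6, 154.2]
ee_rot: [0.446, -0.548, 0.446, 0.549]
force: [-7.9, 1.8, 1.9]
grip_width: -0.002
```

```bash
python3 -m pendant '[[0,0,0,0,-0.05,-0.01,0],[0,0,0,0,-0.1,-0.02,0],[0,0,0,0,-0.15,-0.03,0],[0,0,0,0,-0.2,-0.04,0],[0,0,0,0,-0.2,-0.04,0]]'
```

```text
time_s: 5.88
eef_pos: [555.3, 147.7, 154.1]
ee_rot: [0.445, -0.547, 0.447, 0.55]
force: [-16.6, 1.5, 5.4]
grip_width: -0.004
```

```bash
for i in 1 2; do python3 -m pendant '[[0,0,0,0,0,0,0],[0,0,0,0,0,0,0],[0,0,0,0,0,0,0],[0,0,0,0,0,0,0],[0,0,0,0,0,0,0]]'; done
python3 - <<'E'
from h import *
import cv2
for n in("side","top"):
  im=vision.capture(n)[:,:,::-1]
  cv2.imwrite(f"pics/{n}3.png",cv2.resize(im[190:310,335:475] if n=="side" else im[160:250,165:305],None,fx=5,fy=5,interpolation=cv2.INTER_CUBIC))
E
```

```text
time_s: 6.5
eef_pos: [555.3, 147.7, 154.1]
ee_rot: [0.445, -0.547, 0.447, 0.55]
force: [-16.8, 1.9, 6.2]
grip_width: 0.001
time_s: 7.12
eef_pos: [555.3, 147.7, 154.1]
ee_rot: [0.445, -0.547, 0.447, 0.55]
force: [-17.5, 2.1, 5.1]
grip_width: 0.002
```

View pics/side3.png

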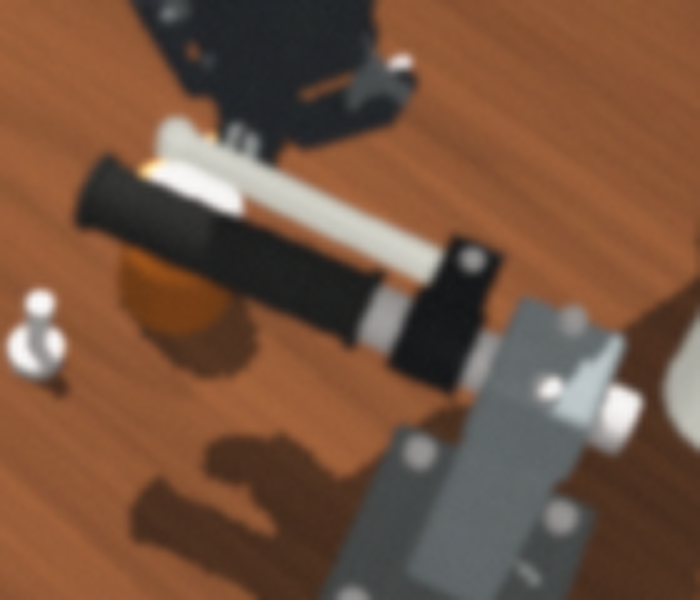

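Run:
```python
from h import *
p=plane("side",((177.5)/5-.5+335,135.5/5-.5+190),175);print(p, np.arctan2(p[0]-547.7,258-p[1])+.145, sense()["force"])
p=plane("side",((242.5)/5-.5+335,78.5/5-.5+190),175);print(p)
```

```text
[576.19342406 123.83902606 175.        ] 0.35427283149079697 [-15.81759615   1.24789918   5.51334258]
[529.7018908  123.60383458 175.        ]
```

```bash
python3 -m pendant '[[0,0,0,0,0.6,0.12,0],[0,0,0,0,1.6,0.33,0],[0,0,0,0,3,0.6,0],[0,0,0,0,4.5,0.9,0],[0,0,0,0,6.5,1.3,0]]'; python3 -m pendant '[[0,0,0,0,1,0.2,0],[0,0,0,0,1.9,0.4,0],[0,0,0,0,2,0.4,0],[0,0,0,0,2,0.4,0],[0,0,0,0,2,0.4,0]]'
python3 - <<'E'
from h import *
import cv2
print(sense()["eef_pos"],plan([475,-204,155],np.pi-.011))
im=vision.capture("side")[:,:,::-1]
cv2.imwrite(f"pics/side4.png",im)
E
```

```text
time_s: 7.85
eef_pos: [491.4, 146.7, 154.7]
ee_rot: [-0.447, 0.549, -0.445, -0.548]
force: [0.8, 0.1, -0.4]
grip_width: 0.002
time_s: 8.48
eef_pos: [471.2, 146.5, 154.2]
ee_rot: [-0.446, 0.549, -0.446, -0.549]
force: [0.7, 0.5, 0.8]
grip_width: 0.005
[471.15927134 146.48400095 154.21688622] (array([ 0.216, -0.   ,  0.   ]), array([ -0.08,   6.76, -34.39]))
```

View pics/side4.png

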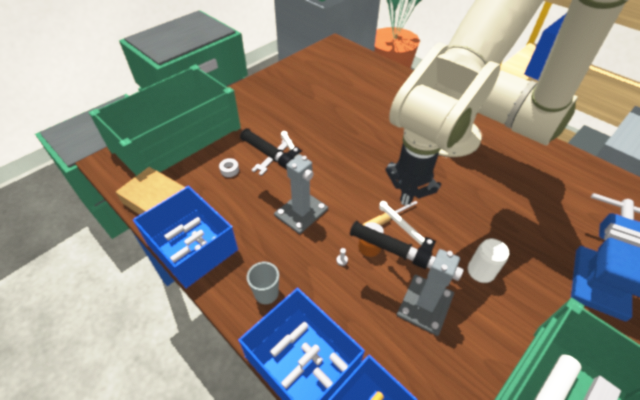

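The long lever is back at rest, with its tip at about (383,206) as at the start. Next is the short lever.

```bash
python3 -m pendant '[[0,0,0,0,0.8,-4,0],[0.05,0,0,0,1.6,-8,0],[0.1,0,0,0,2.4,-12,0],[0.15,0,0,0,3.2,-16,0],[0.216,0,0,0,4,-20,0]]'
python3 - <<'E'
from h import *
print(sense()["eef_pos"],plan([475,-204,155],np.pi-.011))
E
```

```text
time_s: 9.15
eef_pos: [472.5, -58.9, 154.3]
ee_rot: [0.503, -0.497, 0.503, 0.497]
force: [1.6, -0.5, 0.4]
grip_width: -0.002
[472.49096127 -58.86157547 154.33924658] (array([-0.002, -0.   ,  0.   ]), array([ -0.06,  -0.44, -14.51]))
```

```bash
python3 -m pendant '[[0,0,0,0,-0.1,-4,0],[0,0,0,0,-0.2,-8,0],[0,0,0,0,-0.4,-12,0],[0,0,0,0,-0.8,-14,0],[0,0,0,0,-1.5,-14.1,0]]'; python3 -m pendant '[[0,0,0,0,-0.3,0,0],[0,0,0,0,-0.6,0,0],[0,0,0,0,-0.9,0,0],[0,0,0,0,-1.2,0,0],[0,0,0,0,-1.5,0,0]]'
python3 - <<'E'
from h import *
import cv2
print(sense()["eef_pos"],plan([535,-201,155],np.pi-.011))
im=vision.capture("side")[:,:,::-1]
cv2.imwrite(f"pics/side5.png",cv2.resize(im[100:230,210:450],None,fx=3,fy=3))
E
```

```text
time_s: 9.78
eef_pos: [486.2, -199.1, 154.1]
ee_rot: [0.503, -0.497, 0.503, 0.497]
force: [0.5, 0.5, 0.2]
grip_width: -0.0
time_s: 10.4
eef_pos: [501.1, -198.6, 154.3]
ee_rot: [0.503, -0.497, 0.503, 0.497]
force: [-0.1, 0.1, 0.0]
grip_width: -0.002
[ 501.10813857 -198.63867779  154.34427615] (array([ 0., -0.,  0.]), array([-0.07, -3.39, -0.2 ]))
```

View pics/side5.png

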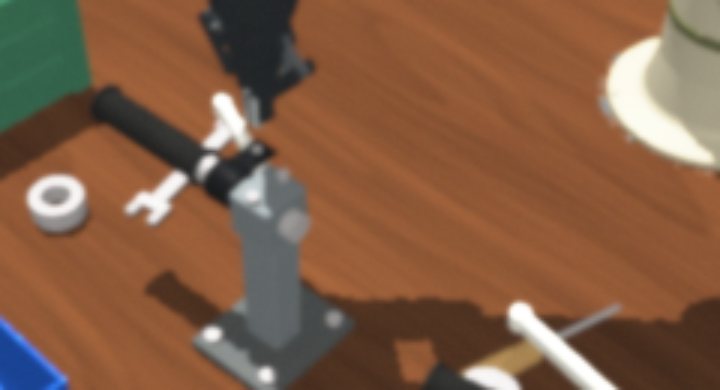

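```bash
python3 -m pendant '[[0,0,0,0,-0.4,0,0],[0,0,0,0,-0.8,0,0],[0,0,0,0,-1.2,0,0],[0,0,0,0,-1.6,0,0],[0,0,0,0,-2,0,0]]'; python3 -m pendant '[[0,0,0,0,-0.2,0,0],[0,0,0,0,-0.4,0,0],[0,0,0,0,-0.6,0,0],[0,0,0,0,-0.8,0,0],[0,0,0,0,-1,0,0]]'
```

```text
time_s: 11.08
eef_pos: [520.8, -199.1, 154.2]
ee_rot: [0.502, -0.497, 0.503, 0.497]
force: [-4.6, -1.3, 0.5]
grip_width: 0.001
time_s: 11.7
eef_pos: [530.9, -199.2, 154.3]
ee_rot: [0.503, -0.497, 0.503, 0.497]
force: [-5.4, -2.9, 0.3]
grip_width: 0.0
```

```bash
python3 -m pendant '[[0,0,0,0,-0.06,0,0],[0,0,0,0,-0.12,0,0],[0,0,0,0,-0.18,0,0],[0,0,0,0,-0.24,0,0],[0,0,0,0,-0.3,0,0]]'; python3 -m pendant '[[0,0,0,0,-0.03,0,0],[0,0,0,0,-0.06,0,0],[0,0,0,0,-0.1,0,0],[0,0,0,0,-0.12,0,0],[0,0,0,0,-0.15,0,0]]'
```

```text
time_s: 12.32
eef_pos: [533.8, -199.4, 154.4]
ee_rot: [0.503, -0.497, 0.503, 0.497]
force: [-4.8, -3.4, 0.6]
grip_width: 0.0
time_s: 12.95
eef_pos: [535.1, -199.5, 154.3]
ee_rot: [0.502, -0.497, 0.503, 0.497]
force: [-6.5, -3.8, 1.3]
grip_width: -0.003
```

```bash
python3 -m pendant '[[0,0,0,0,-0.05,0,0],[0,0,0,0,-0.1,0,0],[0,0,0,0,-0.15,0,0],[0,0,0,0,-0.2,0,0],[0,0,0,0,-0.2,0,0]]'
```

```text
time_s: 13.58
eef_pos: [535.4, -199.5, 154.3]
ee_rot: [0.501, -0.496, 0.504, 0.499]
force: [-18.2, -3.7, 5.8]
grip_width: 0.003
```

```bash
for i in 1 2; do python3 -m pendant '[[0,0,0,0,0,0,0],[0,0,0,0,0,0,0],[0,0,0,0,0,0,0],[0,0,0,0,0,0,0],[0,0,0,0,0,0,0]]'; done
python3 - <<'E'
from h import *
import cv2
im=vision.capture("side")[:,:,::-1]
cv2.imwrite(f"pics/side6.png",cv2.resize(im[100:230,210:450],None,fx=3,fy=3)); 
t=-.011;p=np.array([551.4+82*np.sin(t),-144.9-82*np.cos(t),175]);print((proj("side",p)-[210,100])*3,sense()["force"])
cv2.imwrite("pics/all6.png",im)
E
```

```text
time_s: 14.2
eef_pos: [535.4, -199.5, 154.3]
ee_rot: [0.501, -0.496, 0.504, 0.499]
force: [-16.5, -4.0, 7.2]
grip_width: -0.0
time_s: 14.82
eef_pos: [535.4, -199.5, 154.3]
ee_rot: [0.501, -0.496, 0.504, 0.499]
force: [-17.9, -3.6, 6.1]
grip_width: 0.001
[193.94917467 113.7644661 ] [-17.03730528  -3.47172035   5.22190307]
```

View pics/side6.png

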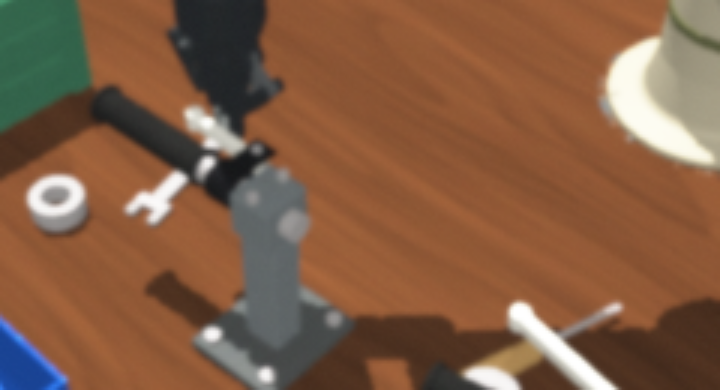

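View pics/all6.png

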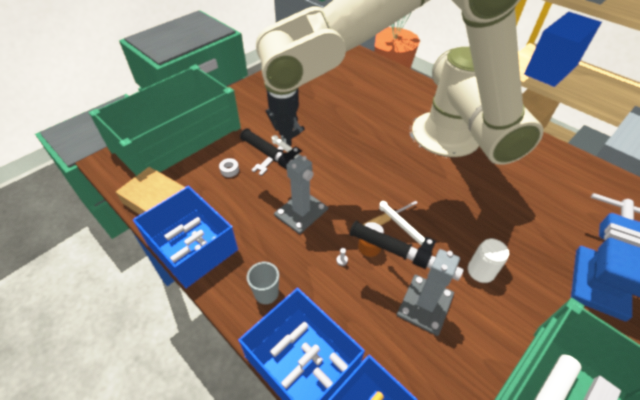

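The short lever's tip is at (194,115), against (194,114) predicted for the stop. The force is steady at about 17 N, the long lever is at rest, and nothing else has moved.

```bash
python3 -c "
from rig import job
print(job.finish_job())"
```

```text
the job is handed in; nothing more can be done
None
```

I pressed both levers to their stops in the order asked and handed the job in at about 15 s, still holding the short lever against its stop.

- **Long lever:** I pressed it from its outer side with the sides of the shut fingers. It came to its stop at 0.354 rad as measured in the side image, and I held it there at about 17 N for over 1.2 s. Once released, it looked back at rest in the side image, and the force had dropped to the noise level.
- **Short lever:** I pressed it the same way and held it at about 17 N for over 1.2 s before handing in. Its tip was within about a pixel of where it should be at the stop (0.35 rad).
- **Bars and bystanders:** The last side image showed the fingers clear of both bars and the bystanders where they started. I checked this by eye only, not by measurement.

No check failed. While each lever was held, the force reading also showed a vertical part of 5 to 7 N, most likely friction at the fingers. The total stayed below 20 N, within the 45 N limit.

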